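Prove the latching stop button on the mixer's control station

ROBOT

A 7-joint arm with a two-finger parallel gripper is mounted at the origin on a cart in front of the work surface, level with it; the furniture and walls round the work are solid. World frame = base frame: x ahead of the robot, y to its left, z up, the work surface at z = 0. Lengths are in m, angles in rad, forces in N, time in s.
With the tool pointing down it reaches from about 0.35 to 0.9 m from the base axis. Payload 7.2 kg.
Tool frame: the origin (TCP) lies on the centre line of the jaws, within the pads' length; the fingertips stand 22 mm ahead of it and the grasp point (between the pads) lies 3 mm ahead of it; z points along the fingers, y is the direction in which the jaws open and shut (so a half turn about z gives the same grasp; the last joint's range is limited). The gripper opens to 88 mm and grips with 3 to 60 N. Pads are 20 mm wide; open, the fingers measure 115 mm over their backs; the gripper's body (75 mm by 178 mm) begins 61 mm behind the grasp point.
Start: joints at [-1.281, 0.411, -0.013, 1.596, 0.006, 1.134, -0.082], TCP at [0.219, 0.585, 0.245] pointing down, gripper open.
Joint ranges: [-2.95, 2.95], [-0.29, 1.99], [-1.47, 1.44], [0.14, 2.54], [-1.03, 4.17], [0.13, 1.85], [-2.86, 2.86]. Speed limits (rad/s): [2.39, 2.39, 3.01, 3.01, 3.14, 3.14, 3.14].

INTERFACE

Orientations are given as a rotation vector (axis times angle).
In Python, from cell import manip gives the robot as it stands. The module is installed in compiled form; this text tells all that it offers.
- The arm moves only by the tool drive_tool, never from a script. Its argument "rows" is a list that holds one entry, the list of rows, each a list of 4 numbers: the shift along the world's x, y, z in mm, then the turn about the world's z in degrees. In form: [[[x, y, z, turn], ...]]. A call has 1 to 20 rows; each row shifts and turns the commanded pose from where the row before left it; what a row does not reach is not made up. A row lasts 1/10 s, in which the tool goes at most 50 mm and 8.59 degrees, less where a joint would pass 70% of its speed; a pose out of reach is approached as far as the arm can. A call with a gripper value outside its range is refused whole. "claw" is the gripper command: -1 is shut, 1 is fully open, values between are in proportion, set as the call begins (left out, the last holds). The fingers move at their own pace and stop on an object; "newtons" is the grip in N (left out, the last holds). Time passes only in rows, so rows that do not move let the fingers close. It gives the time, the measured TCP pose, the force and the opening at its end, in the units of the state.
- manip.get_state(): the state, without advancing time (a new reading comes with each control period).
- manip.grab_frame(name): name is "scene" or "top" or "wrist"; returns the picture (480x640x3 uint8, red, green, blue); there is no depth.
- manip.calibration(name): a dict with "mtx" (3x3 intrinsics, pixels), "pose" (4x4, takes a point from camera to world coordinates). Camera axes: x right, y up, looking along -z (the intrinsics and any distortion apply to the point x, -y, -z); pixel columns grow to the right and rows downward; lengths in m; the calibration is good to about 2 mm. A picture is of the moment at which its call begins: read the wrist's pose just before it. calibration takes no time and is no camera call; for the wrist camera it gives the pose at the moment of the call.
- manip.sign_off(): hands the job in, once; it reports no verdict.
The state is a dict: "clock": time; "joint_pos": joint angles; "qvel": joint speeds; "effort": joint torques, N m; "position": TCP position; "eef_rot": TCP orientation; "force": force on the tool from outside, world axes, zero at the start; "wrist_torque": the same for the moment, N m; "opening": finger opening in m.
Only numpy, scipy, OpenCV 4.12 (cv2) and the standard library are available. Lean on these libraries where they do the work, as an engineer would, in place of code of your own. Each camera call takes 0.05 s, during which the arm holds its last target. There are 200 camera calls.

TASK

Check the stop switch of the glaze mixer's control box: press the big winged mushroom button straight in until it latches, and take the finger off so that it stays down by itself. Then release it by pushing one of its wings round clockwise (seen from above) until the button pops back up, and leave it up and turned back to rest. Leave the small round start button unpressed, and do not lift or shift the jar, the marker or the eraser.

Things in the scene. Friction and masses are not known exactly. Their poses are not given: they have to be found in the camera images.
- station: grey cast control box fixed to the bench, 120 x 200 x 60 mm (its x, y, z); origin at the centre of its underside, z up. Its top panel is 60 mm above the bench. The mushroom stop button stands on the panel at x 0, y -45 mm; the small start button at x 0, y +65 mm. It turns and shifts from start to start.
- stop_top (a point): centre of the crown of the black mushroom stop button, 41 mm above the panel when up, 28 mm when latched; moves with it. x axis: along the wings to the far wing, turns with the head; z up. The head is a round cap 58 mm across with two opposite wings reaching 48 mm from the axis. Stem 28 mm thick; on the panel a flat collar 48 mm across, 3 mm high.
- wing_far (a point): middle of the wing away from the robot, 36 mm from the button's axis, half-way up its thickness. Wings are straight, 20 mm wide, 16 mm thick, tips rounded: 22 to 38 mm above the panel when up, 9 to 25 mm when latched. To release, push this wing on its left (station +y) side, round towards the right.
- wing_near (a point): middle of the opposite wing, on the robot's side, 36 mm from the axis; to release, push it on its right (station -y) side, round towards the left. Either wing will do.
- stop_press (a joint): how far the stop button is pressed in, m: 0 up, 0.0155 hard stop. Pressed to the stop with the head unturned it catches, and after letting go rests at about 0.013. Spring-loaded: about 2.5 N to start, 5 to 6 N a sixth of the way in, 9 N to reach the stop; 15 N is ample. Once unlatched it springs up to 0.
- stop_twist (a joint): turn of the stop button's head, rad: 0 at rest, growing clockwise seen from above, stop at 1.2. A weak spring brings it back to 0. When latched, turning past about 0.55 frees the button (0.8 is surely enough); pushing at the wing takes about 2 to 3 N.
- start_top (a point): centre of the top of the small black start button, 29 mm across, inside a steel guard ring 43 mm across and 7 mm high, on the same panel, 110 mm from the stop button; leave it alone.
- start_press (a joint): how far the start button is pressed, m: 0 up, 0.004 fully in, sprung (2 to 4 N).
- jar_mid (a point): centre (half-way up) of a loose jar with a screw cap, 52 mm across and 66 mm high, standing on the bench to the right of the station.
- felt_marker_mid (a point): centre of a loose marker pen lying in front of the station, 132 mm long, 17 mm thick.
- rubber_eraser_mid (a point): centre of a loose white eraser, 22 x 56 x 12 mm, lying behind the station.

How it is judged:
By the outcome, as a careful person would: the job done as asked, in the order asked, and still so for the second after the job is handed in, with the robot touching nothing.
It also fails if it takes over 38 s, if anything falls off the work surface, if the arm or the gripper's body presses on something with over 40 N, if the wrist force passes 120 N, or if a joint passes its speed limit or range.

## Working session

There is one attempt and no reset: what is moved stays moved. The work goes in short steps, Python scripts to look and compute and a tool call to move; the robot and the scene stay as the last step left them, time stands still between calls to the robot, and variables do not carry over. Pictures are saved under pics/ and viewed, on a budget of 10 in all, crops included, one or two more only if the job needs it, and the job is handed in when it is done.

Besides the shell and the picture viewer there is one more tool, called as a command line: name --argument value ..., lists and objects as JSON in quotes. drive_tool: Moves the arm, as the interface text tells. Its arguments: {"type":"object","properties":{"rows":{"type":"array","items":{"type":"array","items":{"type":"array","items":{"type":"number"}}}},"claw":{"type":"number"},"newtons":{"type":"number"}},"required":["rows"]}

```bash
mkdir -p pics
python3 - <<'E'
from cell import manip
import cv2, numpy as np
s=manip.get_state(); print(s)
for n in("top","scene"):
    im=manip.grab_frame(n); cv2.imwrite(f"pics/{n}0.png",im[:,:,::-1]); c=manip.calibration(n); print(n,c)
E
```

```text
{'clock': 0.0, 'joint_pos': array([-1.28121513,  0.41190221, -0.01273082,  1.59704931,  0.00558657,
        1.1343008 , -0.08222235]), 'qvel': array([-0.00110422,  0.00061157,  0.00040214,  0.0012165 ,  0.00175235,
        0.00229005,  0.00064247]), 'effort': array([-7.69258222e-04, -5.87948048e+01,  6.41479399e-01, -2.91081709e+01,
       -5.38913417e-02,  1.81828294e-02,  1.60519107e-04]), 'position': array([0.21872914, 0.58496552, 0.24380536]), 'eef_rot': array([-5.58952476e-01, -3.09126983e+00,  2.53295351e-03]), 'force': array([-0.16126036, -0.78825609, -0.67632939]), 'wrist_torque': array([-0.04749955,  0.03503248,  0.00287572]), 'opening': 0.08755084886372047}
top {'mtx': array([[557.9961541 ,   0.        , 320.24950838],
       [  0.        , 557.9961541 , 237.01844909],
       [  0.        ,   0.        ,   1.        ]]), 'pose': array([[ 0.01276124,  0.98739538, -0.15775778,  0.38279773],
       [-0.99977699,  0.00994475, -0.01862982, -0.05640472],
       [-0.01682613,  0.15796034,  0.98730209,  0.92565218],
       [ 0.        ,  0.        ,  0.        ,  1.        ]])}
scene {'mtx': array([[441.91586819,   0.        , 334.39993909],
       [  0.        , 441.91586819, 239.31464999],
       [  0.        ,   0.        ,   1.        ]]), 'pose': array([[-0.85358747,  0.39398901, -0.34082413,  0.24753342],
       [-0.52087649, -0.63451365,  0.57103425,  0.4506181 ],
       [ 0.00872366,  0.66495496,  0.74683251,  0.72369731],
       [ 0.        ,  0.        ,  0.        ,  1.        ]])}
```

View pics/top0.png

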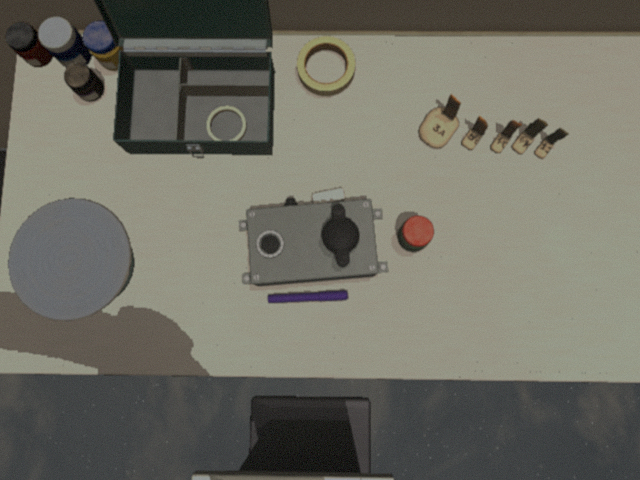

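View pics/scene0.png

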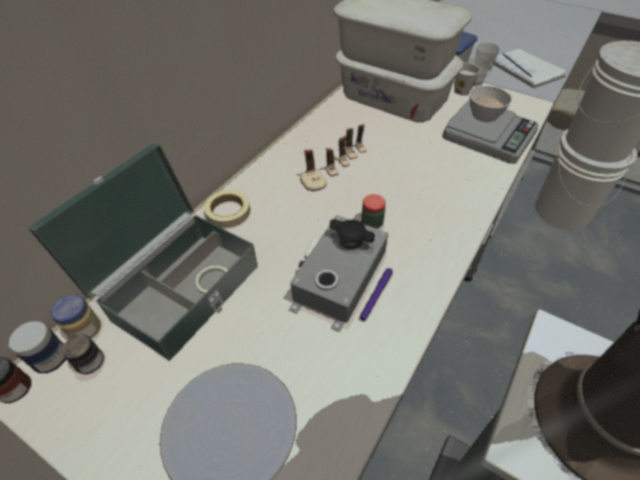

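The top view shows the stop button at about (340,236), with its wings at (338,211) and (342,259). The start button is at (270,243), the jar at (416,233), the marker at (307,296) and the eraser at (328,195). I'll measure these next.

```bash
cat > h.py <<'E'
import numpy as np, cv2
from cell import manip
def ray(n,u,v,z):
    c=manip.calibration(n);K,T=c["mtx"],c["pose"]
    d=T[:3,:3]@np.array([(u-K[0,2])/K[0,0],-(v-K[1,2])/K[1,1],-1]);o=T[:3,3]
    return o+d*(z-o[2])/d[2]
def proj(n,p):
    c=manip.calibration(n);K,T=c["mtx"],c["pose"]
    q=T[:3,:3].T@(np.array(p)-T[:3,3]);return K[0,2]-K[0,0]*q[0]/q[2],K[1,2]+K[1,1]*q[1]/q[2]
E
python3 - <<'E'
from h import *
im=cv2.imread("pics/top0.png"); 
print(ray("top",340,236,.095),ray("top",270,243,.062))
for c in [(248,208),(374,200),(378,276),(250,283)]: print(c,ray("top",*c,.06))
g=im.max(2); m=(g<45).astype(np.uint8); m[:, :312]=0;m[:,372:]=0;m[:203]=0;m[270:]=0
n,l,st,ce=cv2.connectedComponentsWithStats(m);i=1+st[1:,4].argmax();print(st[i],ce[i])
ys,xs=np.where(l==i)
P=np.array([ray("top",x,y,.09)[:2] for x,y in zip(xs,ys)]);mu=P.mean(0);w,v=np.linalg.eigh(np.cov((P-mu).T));print(mu,w,np.degrees(np.arctan2(v[1,1],v[0,1])))
print(ray("top",416,233,.066),ray("top",307,296,.008))
cv2.imwrite("pics/c.png",cv2.resize(im[180:310,220:440],None,fx=3.6,fy=3.6,interpolation=2))
E
```

```text
[ 0.51737931 -0.0704839   0.095     ] [0.51051063 0.03853913 0.062     ]
(248, 208) [0.56662617 0.07527036 0.06      ]
(374, 200) [ 0.58141164 -0.12454319  0.06      ]
(378, 276) [ 0.46078615 -0.13044511  0.06      ]
(250, 283) [0.44765231 0.06819493 0.06      ]
[322 212  37  55 856] [339.08411215 234.91588785]
[ 0.51990135 -0.06916211] [0.00021382 0.00032164] -176.392239595962
[ 0.52799951 -0.18926343  0.066     ] [ 0.43133629 -0.01862502  0.008     ]
```

View pics/c.png

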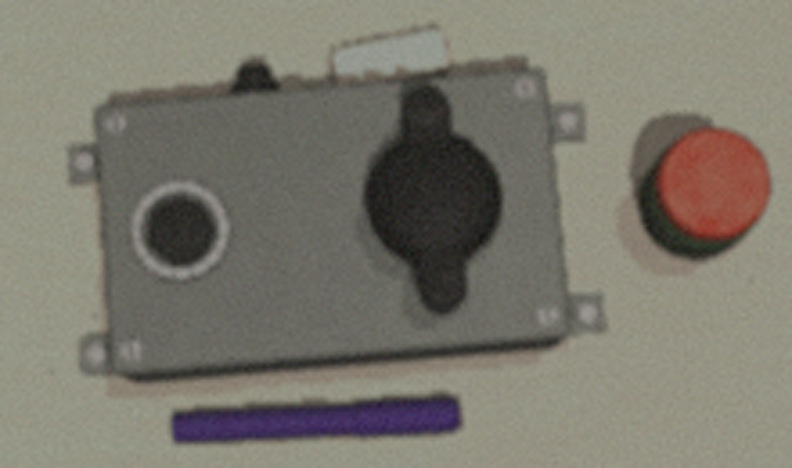

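drive_tool --rows '[[[8,-18,0,1],[17,-37,-3,1.5],[17,-37,-3,1.5],[17,-37,-3,1.5],[17,-37,-3,1.5],[17,-37,-3,1.5],[17,-37,-3,1.5],[17,-37,-3,1.5],[17,-37,-3,1.5],[17,-37,-3,1.5],[17,-37,-3,1.5],[17,-37,-3,1.5],[17,-37,-3,1.5],[17,-37,-3,1.5],[17,-37,-3,1.5],[17,-37,-3,1],[17,-37,-3,1],[17,-37,-3,1],[3,-9,0,0],[0,0,0,0]]]' --claw -1 --newtons 20

```text
clock: 2.1
position: [0.5187, -0.0722, 0.1932]
eef_rot: [0.118, -3.138, 0.001]
force: [-0.1, 0.6, -0.0]
opening: 0.0004
```

drive_tool --rows '[[[0,1,-25,0],[0,0,-25,0],[0,0,-14,0],[0,0,-5,0],[0,0,-3,0],[0,0,0,0]]]'

```text
clock: 2.7
position: [0.5187, -0.0684, 0.122]
eef_rot: [0.125, -3.139, -0.001]
force: [-1.8, 1.0, 2.6]
opening: 0.0004
```

Run:
```python
from h import *
a=manip.grab_frame("scene")[:,:,::-1];b=manip.grab_frame("top")[:,:,::-1]
f=lambda i,y,x:cv2.resize(i[y:y+150,x:x+100],(400,600),interpolation=2)
cv2.imwrite("pics/d.png",np.hstack([f(a,170,300),f(b,160,290)]))
print(manip.get_state()["position"],manip.get_state()["force"])
```

```text
[ 0.51925989 -0.06894278  0.12250209] [-1.26389381  0.92204623  1.78650498]
```

View pics/d.png

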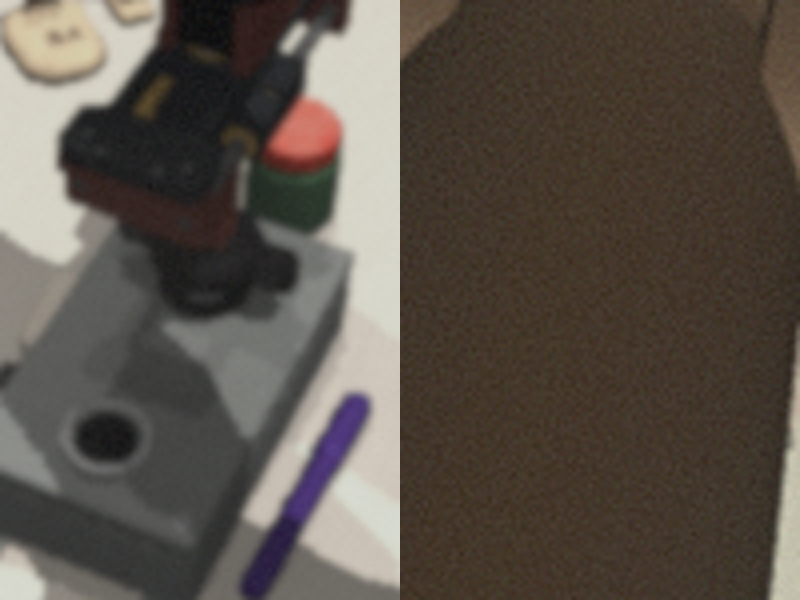

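The left half (scene camera) shows the fingertips standing on the mushroom cap at about (205,245). In the right half the arm hides the button from the top camera. First contact came at TCP z of 0.1225, as predicted, so I'll press.

drive_tool --rows '[[[0,0,-3,0],[0,0,-3,0],[0,0,-3,0],[0,0,-3,0],[0,0,-2,0],[0,0,-1,0],[0,0,0,0],[0,0,0,0]]]'

```text
clock: 3.6
position: [0.5196, -0.0692, 0.1076]
eef_rot: [-0.123, 3.137, 0.001]
force: [-3.4, 3.2, 10.1]
opening: 0.0005
```

drive_tool --rows '[[[0,0,-1,0],[0,0,0,0],[0,0,-1,0],[0,0,0,0]]]'

```text
clock: 4.0
position: [0.5199, -0.0692, 0.1073]
eef_rot: [-0.123, 3.136, 0.002]
force: [-8.8, 4.5, 27.5]
opening: 0.0008
```

drive_tool --rows '[[[0,0,2,0],[0,0,5,0],[0,0,20,0],[0,0,35,0],[0,0,40,0],[-21,-30,20,0],[-21,-30,0,0],[0,10,0,0],[0,0,0,0]]]'

```text
clock: 4.9
position: [0.4769, -0.1193, 0.2269]
eef_rot: [-0.122, 3.138, 0.001]
force: [0.3, 0.7, -0.7]
opening: 0.0005
```

Run:
```python
from h import *
a=manip.grab_frame("scene")[:,:,::-1];b=manip.grab_frame("wrist")[:,:,::-1]
z=cv2.imread("pics/scene0.png")
f=lambda i:cv2.resize(i[190:290,290:400],(400,364),interpolation=2)
cv2.imwrite("pics/e.png",np.hstack([f(a),f(z)]));cv2.imwrite("pics/w.png",b)
print(manip.get_state()["position"],manip.get_state()["force"])
u=np.array([.997,.07,0]);C=np.array([.5185,-.071,0])
for h in(.101,.088): print(proj("scene",C+[0,0,h]),proj("scene",C-48*.001*u+[0,0,h-.003]))
```

```text
[ 0.47740631 -0.11890973  0.22648673] [0.26047531 0.14415976 0.21049334]
(np.float64(352.4703806180749), np.float64(227.08641116674428)) (np.float64(375.04549935302725), np.float64(236.72098139240387))
(np.float64(352.20961031225664), np.float64(231.64010815448438)) (np.float64(374.52401044326893), np.float64(241.2298777402832))
```

View pics/e.png

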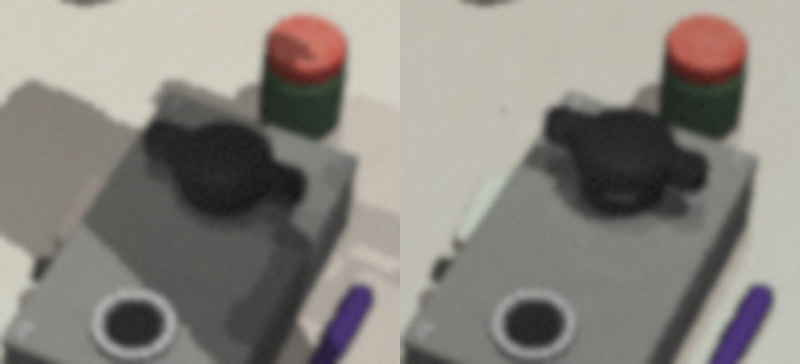

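The left half (now) shows the cap about 16 crop pixels lower than in the right half (before). That is 4.4 image pixels, the shift predicted for the 13 mm latch, so it stays down by itself. Next I'll go down beside the near wing.

drive_tool --rows '[[[0,0,-30,0],[0,0,-40,0],[0,0,-35,0],[0,0,-17,0],[0,0,-10,0],[0,0,0,0]]]'

```text
clock: 5.6
position: [0.4766, -0.1191, 0.0934]
eef_rot: [0.125, -3.137, -0.0]
force: [1.1, 0.0, -0.2]
opening: 0.0001
```

Run:
```python
from h import *
s=manip.get_state();p=s["position"];print(p,s["force"])
C=np.array([.5185,-.071]);a0=np.radians(4.1)
def pos(t,off):
    a=a0-np.radians(t);u=np.array([np.cos(a),np.sin(a)]);v=np.array([-u[1],u[0]]);return C-.044*u-off*v
prev=p[:2]
for t,o in [(0,.0235)]+[(k,.0235) for k in range(6,61,6)]:
    q=pos(t,o);print(t,np.round(q*1e3,1),np.round((q-prev)*1e3,1));prev=q
```

```text
[ 0.47659949 -0.11913459  0.0933935 ] [ 1.10071278  0.00489899 -0.24062706]
0 [476.3 -97.6] [-0.3 21.5]
6 [473.7 -93. ] [-2.5  4.6]
12 [471.7 -88.2] [-2.1  4.8]
18 [470.1 -83.2] [-1.5  5. ]
24 [469.1 -78.1] [-1.   5.1]
30 [468.7 -72.9] [-0.5  5.2]
36 [468.7 -67.7] [0.1 5.2]
42 [469.3 -62.5] [0.6 5.2]
48 [470.5 -57.4] [1.2 5.1]
54 [472.2 -52.5] [1.7 4.9]
60 [474.4 -47.7] [2.2 4.7]
```

drive_tool --rows '[[[0,10,0,0],[0,8,0,0],[0,3.5,0,0],[-2.5,4.6,0,-6],[-2,4.8,0,-6],[-1.5,5,0,-6],[0,0,0,0]]]'

```text
clock: 6.3
position: [0.4712, -0.0828, 0.0953]
eef_rot: [0.369, 3.119, 0.001]
force: [0.9, -0.6, 0.9]
opening: 0.0004
```

drive_tool --rows '[[[-1,5.1,-1,-6],[-0.5,5.2,0,-6],[0,5.2,0,-6],[0.5,5.2,0,-6],[1,5.1,0,-6],[0,0,0,0]]]'

```text
clock: 6.9
position: [0.4713, -0.0573, 0.094]
eef_rot: [1.16, 2.919, 0.0]
force: [-0.1, -0.9, 0.8]
opening: 0.0003
```

Run:
```python
from h import *
a=manip.grab_frame("scene")[:,:,::-1]
cv2.imwrite("pics/f.png",cv2.resize(a[170:290,290:420],None,fx=4.5,fy=4.5,interpolation=2))
s=manip.get_state();print(s["position"],s["force"])
```

```text
[ 0.47117724 -0.05770304  0.09394758] [-0.40057395 -1.08240406  1.28965747]
```

View pics/f.png

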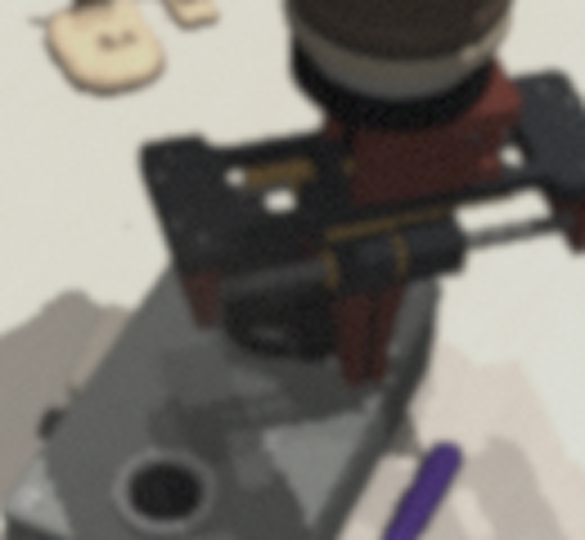

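The fingers are on the near wing and carried round. The cap's lower rim at (285,335) looks raised, but it is partly hidden. I'll go a few degrees further to be sure, then back off along the same arc.

drive_tool --rows '[[[1.7,4.9,0,-6],[0,0,0,0],[-1.5,-5,0,6],[-1.2,-5,0,6],[-0.6,-5.2,0,6],[0,-5.2,0,6],[0.5,-5.2,0,6],[1,-5.1,0,6],[1.5,-5,0,6],[2,-5,0,6],[2,-5,0,6],[-3,-10,0,0],[-5,-10,0,0],[0,0,30,0],[0,0,40,0],[0,0,40,0],[-20,-20,20,0],[-20,-20,0,0],[0,0,0,0]]]'

```text
clock: 8.85
position: [0.4256, -0.1618, 0.2244]
eef_rot: [-0.115, 3.139, -0.0]
force: [-0.4, 0.6, 0.7]
opening: 0.0004
```

Run:
```python
from h import *
a=manip.grab_frame("scene")[:,:,::-1];b=manip.grab_frame("top")[:,:,::-1]
z=cv2.imread("pics/scene0.png")
f=lambda i:cv2.resize(i[190:290,290:400],(400,364),interpolation=2)
cv2.imwrite("pics/g.png",np.hstack([f(a),f(z)]))
s=manip.get_state();print(s["position"],s["force"])
```

```text
[ 0.42763689 -0.15919808  0.22373397] [ 0.08848819 -0.4123391  -0.24355262]
```

View pics/g.png

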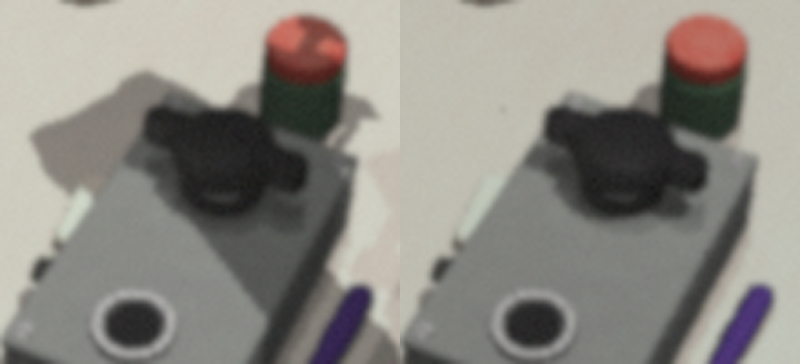

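The button is up again, at the same height and wing angle as in the starting picture. The jar, marker, eraser and start button look unmoved, and the arm is clear of everything.

```bash
python3 -c "
from cell import manip
manip.sign_off()"
```

```text
the job is handed in; nothing more can be done
```

The stop switch check is done and handed in at about 9 s of the 38 s allowed.

- **Press:** I pressed the mushroom button straight in with closed fingers until it hit the hard stop. The readings there were about 27 N vertical and roughly 29 N in total, more than the 15 N called ample but under the limits. After lifting off, the scene camera showed the cap about 4.4 image pixels lower, matching the predicted 13 mm latch, so it stayed down by itself.
- **Release:** I pushed the near wing round clockwise to about 54°, backed off along the same arc and withdrew. The final picture matches the starting one: the button is up and its wings are back at rest.
- **Other objects:** In that picture the start button, jar, marker and eraser look unmoved, and the gripper touches nothing.

The wing push read only about 1 N, against the 2 to 3 N expected. The view during the push was partly hidden, so I confirmed the release from the final picture. I did not measure the head's return to rest beyond that visual match.

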